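# Turn over the closed mould's marker

## Task

Each cigar mould on the bench has a flip-over marker hinged in front of it; the bunches in the closed mould have now had their pressing. Pushing with a fingertip, never taking the marker between the fingers, turn the closed mould's marker over its hinge until it lies flat on the far side, next to the mould, with its ring face up. Leave the open mould's marker, the paste pot, the leaf knife and the ring gauge as they are.

Things in the scene. Friction and masses are not known exactly. Their poses are not given: they have to be found in the camera images.
- stand_closed: Fixed stand with the CLOSED mould: dark wooden board 180 x 250 x 15 mm, on it a light wooden cigar mould 160 x 246 mm, shut (both halves on, two dark steel straps over it), top 66 mm above the bench, bunch ends showing in its front seam. Origin: on the bench under the mould's centre; x points away from its marker, z up. The two stands may swap sides.
- marker_closed (a joint): Hinge of the closed mould's marker, rad: 0 = flat, pointing away from the mould (black bar face up); 1.57 = upright; 3.14 = turned over, flat towards the mould (black ring face up). Starts between 0 and 0.25. Friction hinge of about 0.06 N m (up to 1.3 N at the free edge): it stays at any angle it is left, so push it all the way. Hard stops at 0 and 3.14.
- marker_closed_hinge (a point): Middle of the closed mould's marker pin, 62 mm above the bench, 185 mm in front of the mould's centre, axes as stand_closed, pin along y. A post 22 x 36 mm, 56 mm high, carries it, with two steel ears (41 mm over both, 70 mm above the bench), on a tongue of the board, 50 mm wide, 15 mm high, that ends 15 mm beyond the pin.
- marker_closed_blade (a point): Centre of the blade of the closed mould's marker, turns with it: aluminium paddle 5 mm thick, along this point's -x from the pin: shank 22 mm wide to 26 mm, then blade 64 mm wide to 80 mm (free edge); this point is at 53 mm. y along the pin, z out of the bar face. At joint 0 it hangs over bare bench, underside 59 mm up; at 3.14 its edge is 25 mm from the mould.
- stand_open: The same stand with the OPEN mould: only the lower half, its ten grooves showing with six brown bunches in them, top 39 mm above the bench (bunches to 45 mm). Origin and axes as stand_closed; its marker is built and placed the same.
- marker_open_blade (a point): Centre of the blade of the open mould's marker, which is like the other one and starts towards the robot side too, 0 to 0.25 rad up. To be left alone.
- paste_pot: Loose white ceramic pot with a wooden lid, 63 mm wide, 45 mm high, between the two markers. Origin: centre of its underside. To be left alone.
- leaf_knife: Loose steel half-moon leaf knife, flat on the bench, 150 x 75 x 4 mm, long side along its x. Origin: about its middle, underside. To be left alone.
- ring_gauge: Loose light wooden slat with five holes, 45 x 140 x 10 mm, long side along its y. Origin: centre of its underside. To be left alone.

How it is judged:
At the end, for the whole second after the job is handed in: The closed mould's marker lies at rest turned over, within 0.1 rad of flat on the mould's side (joint above 3.04). The open mould's marker has moved less than 10 mm at its blade; the paste pot, the leaf knife and the ring gauge less than 15 mm (value of joint marker_closed above 3.04 rad and velocity of joint marker_closed between -0.1 and 0.1 rad/s and distance of marker_open_blade from where it was at the start of the episode below 0.01 m and distance of each of paste_pot, leaf_knife, ring_gauge from where it was at the start of the episode below 0.015 m); the robot touches nothing.
It fails at once if the open mould's marker was disturbed (blade moved more than 10 mm) (distance of marker_open_blade from where it was at the start of the episode above 0.01 m).
It fails at once if the paste pot, leaf knife or ring gauge was moved or lifted by more than 15 mm (distance of any of paste_pot, leaf_knife, ring_gauge from where it was at the start of the episode above 0.015 m).
It fails at once if the marker was taken between the fingers (the point between the pads lay inside its blade) (z of the grasp point in the frame of marker_closed_blade between -0.006 and 0.006 m and x of the grasp point in the frame of marker_closed_blade between -0.029 and 0.029 m and y of the grasp point in the frame of marker_closed_blade between -0.034 and 0.034 m).
It also fails if it takes over 45 s, if anything falls off the work surface, if the arm or the gripper's body presses on something with over 40 N, if the wrist force passes 120 N, or if a joint passes its speed limit or range.

## Robot

A 6-joint arm with a two-finger parallel gripper is mounted at the origin on the work surface. World frame = base frame: x ahead of the robot, y to its left, z up, the work surface at z = 0. Lengths are in m, angles in rad, forces in N, time in s.
With the tool pointing down it reaches from about 0.375 to 0.9 m from the base axis. Payload 3.1 kg.
Tool frame: the origin (TCP) lies on the centre line of the jaws, within the pads' length; the fingertips stand robot.tip_reach ahead of it and the grasp point (between the pads) lies 8 mm behind it (robot.tip_reach is the distance from the TCP to the fingertips, in m); z points along the fingers, y is the line along which they close (so a half turn about z gives the same grasp; the last joint's range is limited). The gripper opens to 87 mm and grips with 3 to 60 N. Pads are 19 mm wide; open, the fingers measure 117 mm over their backs; the gripper's body (75 mm by 190 mm) begins 51 mm behind the grasp point.
Start: joints at [-1.524, 0.527, 1.433, -0, 1.181, -0.178], TCP at [0.14, -0.609, 0.234] pointing down, gripper open.
Joint ranges: [-3.08, 3.08], [-0.75, 2.2], [0.22, 2.44], [-1.43, 4.57], [0, 2.65], [-2.85, 2.85]. Speed limits (rad/s): [2.79, 2.79, 3.14, 3.14, 3.14, 3.14].

## Interface

Orientations are given as a unit quaternion [x, y, z, w].
In Python, from rig import robot gives the robot as it stands.
- The arm moves only by the tool jog_arm, never from a script. Its argument "motion" is one flat list of numbers, 7 for each row, row after row: the shift along the tool's x, y, z scaled (see below), then the turn, a rotation vector about the tool's x, y, z scaled (see below), then the gripper's target within -1 to 1 (shut at 1, half-way at 0, fully open at -1). In form: [x, y, z, rx, ry, rz, hand, x, y, z, rx, ry, rz, hand, ...]. A call has 1 to 12 rows; each row shifts and turns the commanded pose from where the row before left it, along the tool's axes as they then stand; what a row does not reach is not made up. The controller multiplies each number of a shift by 4 cm and each number of a turn by 4 degrees. A row lasts 1/8 s, in which the tool goes at most 62.5 mm and 10.7 degrees, less where a joint would pass 70% of its speed; a pose out of reach is approached as far as the arm can. A call with a number of a shift or a turn outside -1 to 1 is refused whole. A call with a gripper value outside its range is refused whole. The fingers move at their own pace and stop on an object; "grip_force" is the grip in N (left out, the last holds). Time passes only in rows, so rows that do not move let the fingers close. It gives the time, the measured TCP pose, the force, the opening and the grip force at its end, in the units of the state.
- robot.get_obs(): the state, without advancing time (a new reading comes with each control period).
- robot.camera(name): name is "side" or "top"; returns the picture (400x640x3 uint8, blue, green, red); there is no depth.
- robot.calibration(name): a dict with "fx", "fy", "cx", "cy" (pixels), "dist_coeffs" ([k1, k2, p1, p2, k3] as OpenCV has them; the pictures are not rectified), "R" (3x3) and "t" (3): a world point X has camera coordinates R X + t. Camera axes: x right, y down, z forward; pixel columns grow to the right and rows downward; lengths in m; the calibration is good to about 2 mm. A picture is of the moment at which its call begins. calibration takes no time and is no camera call.
- robot.hand_in(): hands the job in; it is judged then, once.
The state is a dict: "time": time; "q": joint angles; "joint_velocities": joint speeds; "joint_torque": joint torques, N m; "position": TCP position; "tool_rot": TCP orientation; "ft_force": force on the tool from outside, world axes, zero at the start; "moment": the same for the moment, N m; "grip_width": finger opening in m; "grip_force": force on a finger pad.
Only numpy, scipy, OpenCV 4.12 (cv2) and the standard library are available. Lean on these libraries where they do the work, as an engineer would, in place of code of your own. Each camera call takes 0.05 s, during which the arm holds its last target. There are 200 camera calls.

## Working session

There is one attempt and no reset: what is moved stays moved. The work goes in short steps, Python scripts to look and compute and a tool call to move; the robot and the scene stay as the last step left them, time stands still between calls to the robot, and variables do not carry over. Pictures are saved under pics/ and viewed, at most 10 in all, crops included, and the job is handed in when it is done.

Besides the shell and the picture viewer there is one more tool, called by a JSON object that holds its "op" and its "data". jog_arm: Moves the arm, as the interface text tells. Shifts and turns lie within -1 to 1; 1 stands for 4 cm of shift or 4 degrees of turn. Its arguments: {"type":"object","properties":{"motion":{"type":"array","items":{"type":"number"}},"grip_force":{"type":"number"}},"required":["motion"]}

```bash
mkdir -p pics; ls; python3 - <<'E'
from rig import robot
import cv2
for n in("top","side"):
    cv2.imwrite(f"pics/{n}0.png",robot.camera(n)); print(n,robot.calibration(n))
print(robot.tip_reach, robot.get_obs())
E
```

```text
pics
top {'fx': 479.8438116450546, 'fy': 479.8438116450546, 'cx': 321.827358263343, 'cy': 198.83562700415362, 'dist_coeffs': array([-0.0366982,  0.       ,  0.       ,  0.       ,  0.       ]), 'R': array([[-0.02113269, -0.99975925,  0.00590278],
       [-0.99596917,  0.02053706, -0.08731349],
       [ 0.08717125, -0.00772416, -0.9961634 ]]), 't': array([0.01077449, 0.60954504, 1.31050666])}
side {'fx': 432.5851374091961, 'fy': 432.5851374091961, 'cx': 322.37846952153336, 'cy': 201.06667937699484, 'dist_coeffs': array([-0.0741356,  0.       ,  0.       ,  0.       ,  0.       ]), 'R': array([[-0.95432956, -0.29844591,  0.01360661],
       [-0.23467029,  0.720654  , -0.6523708 ],
       [ 0.18489173, -0.62576981, -0.7577778 ]]), 't': array([0.56935705, 0.1923254 , 1.22885033])}
0.011 {'time': 0.1, 'q': array([-1.52350653e+00,  5.28353078e-01,  1.43377364e+00, -2.48804797e-05,
        1.18139959e+00, -1.78507260e-01]), 'joint_velocities': array([ 0.00169734, -0.0015845 , -0.0023234 , -0.00109963, -0.00085539,
        0.00035616]), 'joint_torque': array([-2.49628711e-04, -4.40984774e+01, -1.77150679e+01,  6.34505949e-02,
        5.33890666e-02, -4.53953658e-05]), 'position': array([ 0.13991396, -0.60848308,  0.232682  ]), 'tool_rot': array([ 9.93632730e-01,  1.12663497e-01,  5.19072380e-05, -9.65502073e-04]), 'ft_force': array([ 0.08018663,  0.02837766, -0.15163433]), 'moment': array([-0.00531296,  0.07589741,  0.02137322]), 'grip_force': 0.0, 'grip_width': 0.08744058250375379}
```

View pics/top0.png

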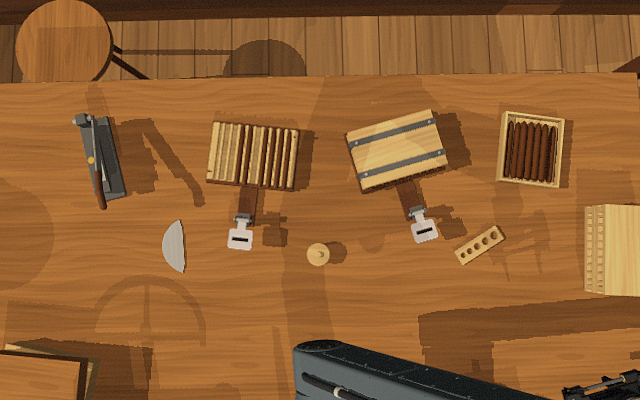

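View pics/side0.png

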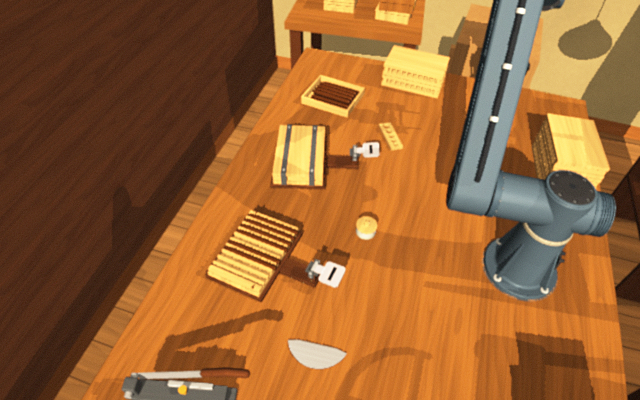

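The closed mould is on the right in the top view (centre about 397,150), with its marker blade at about (425,232). The pot is at (318,254) and the gauge at (480,245). In the side view its marker is at (366,150). I'll zoom in next.

```bash
python3 - <<'E'
import cv2,numpy as np
t=cv2.imread("pics/top0.png")[100:270,335:515]; s=cv2.imread("pics/side0.png")[115:195,265:415]
cv2.imwrite("pics/tc.png",cv2.resize(t,None,fx=3.5,fy=3.5,interpolation=cv2.INTER_CUBIC))
cv2.imwrite("pics/sc.png",cv2.resize(s,None,fx=5,fy=5,interpolation=cv2.INTER_CUBIC))
E
```

```text
(no output)
```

View pics/tc.png

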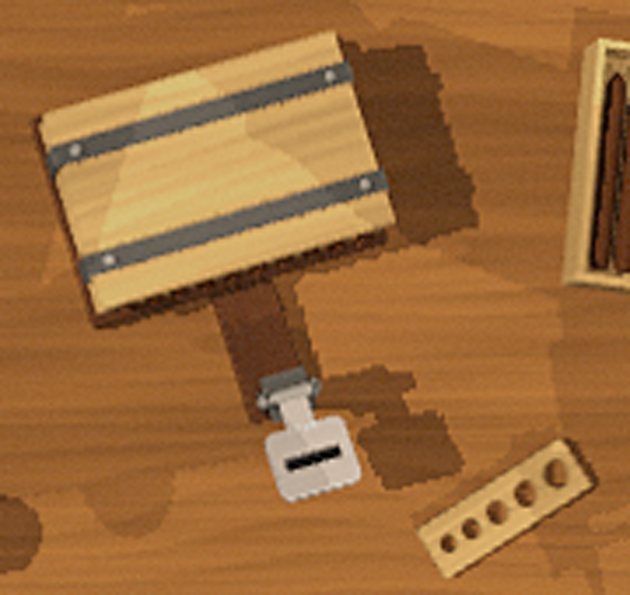

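View pics/sc.png

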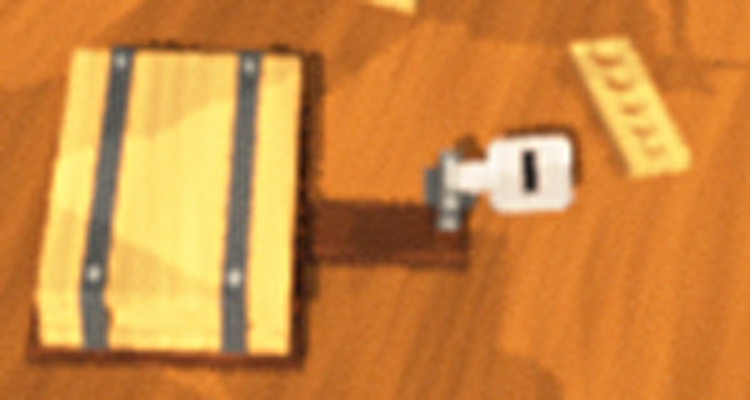

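Top crop: the mould top's corners are at (40,118), (335,32), (395,222) and (97,312), the bar centre at (313,458). Side crop: the bar centre is at (529,171).

```bash
cat > h.py <<'E'
from rig import robot
import cv2,numpy as np
C={n:robot.calibration(n) for n in("top","side")}
def und(n,p):
    c=C[n];K=np.array([[c['fx'],0,c['cx']],[0,c['fy'],c['cy']],[0,0,1]])
    return cv2.undistortPoints(np.array([[p]],float),K,c['dist_coeffs'])[0,0]
def ray(n,p):
    c=C[n];return -c['R'].T@c['t'], c['R'].T@np.r_[und(n,p),1]
def atz(n,p,z):
    o,d=ray(n,p);return o+d*(z-o[2])/d[2]
def tri(a,b):
    P=[np.c_[C[n]['R'],C[n]['t']] for n in("top","side")]
    X=cv2.triangulatePoints(P[0],P[1],und("top",a),und("side",b))[:,0];return X[:3]/X[3]
def T(x,y):return (335+(x+.5)/3.5-.5,100+(y+.5)/3.5-.5)
def S(x,y):return (265+(x+.5)/5-.5,115+(y+.5)/5-.5)
E
python3 - <<'E'
from h import *
np.set_printoptions(precision=4,suppress=True)
k=[atz("top",T(*p),.066) for p in((40,118),(335,32),(395,222),(97,312))]
for a,b in((0,1),(1,2),(2,3),(3,0)):print(np.linalg.norm(k[a]-k[b]))
c=np.mean(k,0);x=(k[0]+k[1]-k[2]-k[3])[:2];yaw=np.arctan2(x[1],x[0])
y2=(k[0]+k[3]-k[1]-k[2])[:2];yaw2=np.arctan2(y2[1],y2[0])-np.pi/2
u=np.array([np.cos(yaw2),np.sin(yaw2)])
print(c,yaw,yaw2);h=c[:2]-.185*u;print("hinge",h)
print("ears",atz("top",T(289,388),.066),[atz("top",T(*p),.062)[:2] for p in((262,402),(318,386))])
for s in[(k[1],)]:pass
print("side mould",[atz("side",S(*p),.066) for p in((75,50),(302,55),(297,355),(38,345))],k)
b=tri(T(313,458),S(529,171));print("bar",b,(b[:2]-h)@u,(b[:2]-h)@[-u[1],u[0]])
for p in((268,450),(350,418),(360,478),(285,500)):
    q=atz("top",T(*p),.07)[:2]-h;print(q@u,q@[-u[1],u[0]])
print("gauge",[atz("top",T(*p),.01)[:2] for p in((417,528),(570,440),(592,484),(452,575))])
print("pot",atz("top",(318,254),.045))
E
```

```text
0.24354677116793472
0.15771856967068873
0.24420508182404596
0.15878526891307373
[ 0.7408 -0.2095  0.066 ] 0.2581515336086883 0.2713377413574882
hinge [ 0.5625 -0.259 ]
ears [ 0.5692 -0.259   0.066 ] [array([ 0.559 , -0.2384]), array([ 0.5705, -0.2825])]
side mould [array([ 0.8519, -0.3056,  0.066 ]), array([ 0.6975, -0.3505,  0.066 ]), array([ 0.6152, -0.0732,  0.066 ]), array([ 0.7705, -0.0314,  0.066 ])] [array([ 0.7849, -0.0719,  0.066 ]), array([ 0.8496, -0.3066,  0.066 ]), array([ 0.6972, -0.3472,  0.066 ]), array([ 0.6313, -0.1121,  0.066 ])]
bar [ 0.5151 -0.2737  0.0742] -0.0496374987180526 -0.001376093562201643
-0.03435003265795769 0.02912744365475154
-0.029222778146362927 -0.03903013031201771
-0.07532571566817603 -0.032271408770130315
-0.07460777510387544 0.028202393579104097
gauge [array([ 0.4578, -0.3695]), array([ 0.5256, -0.4972]), array([ 0.4897, -0.5134]), array([ 0.4197, -0.3962])]
pot [0.4575 0.0118 0.045 ]
```

{"op": "jog_arm", "data": {"motion": [0,0,0,0,0,-0.6,1,0.92,-0.56,0,0,0,0,1,0.92,-0.56,0,0,0,0,1,0.92,-0.56,0,0,0,0,1,0.92,-0.56,0,0,0,0,1,0.92,-0.56,0,0,0,0,1,0.92,-0.56,0,0,0,0,1,0.92,-0.56,0,0,0,0,1,0.92,-0.56,0,0,0,0,1,0.92,-0.56,0,0,0,0,1,0.92,-0.56,0,0,0,0,1,0,0,0,0,0,0,1]}}

```text
time: 1.6
position: [0.4367, -0.2933, 0.2332]
tool_rot: [0.991, 0.136, -0.0, -0.001]
ft_force: [-0.3, -0.3, -0.3]
grip_width: 0.0001
grip_force: 0.0
```

{"op": "jog_arm", "data": {"motion": [0,0,0,0,1,0,1,0,0,0,0,1,0,1,0,0,0,0,1,0,1,0,0,0,0,1,0,1,0,0,0,0,1,0,1,0,0,0,0,1,0,1,0,0,0,0,1,0,1,0,0,0,0,1,0,1,0,0,0,0,1,0,1,0,0,0,0,0,0,1]}}

```text
time: 2.85
position: [0.4341, -0.2966, 0.2327]
tool_rot: [0.943, 0.125, 0.306, -0.042]
ft_force: [0.3, 0.4, -0.1]
grip_width: 0.0002
grip_force: 0.0
```

```bash
cat >> h.py <<'E'
from scipy.spatial.transform import Rotation as Ro
H=np.array([.5625,-.259]);Y=.268;u=np.array([np.cos(Y),np.sin(Y)]);v=np.array([-u[1],u[0]])
def st():
    o=robot.get_obs();p=o['position'];R=Ro.from_quat(o['tool_rot']).as_matrix()
    w=lambda a:np.round([a[:2]@u,a[:2]@v,a[2]],4)
    print("t",o['time'],"s,l,z",w(np.r_[p[:2]-H,p[2]]),"x",w(R[:,0]),"z",w(R[:,2]),"F",w(o['ft_force']),"q",np.round(o['q'],2),"w",o['grip_width'])
def delta(s,l,z,tilt):
    "tool-axis shift in units from here to target (s,l,z), with tool x,z in the s-z plane at present orientation"
    o=robot.get_obs();R=Ro.from_quat(o['tool_rot']).as_matrix()
    P=np.r_[H+s*u+l*v,z];print("to",(s,l,z),np.round(R.T@(P-o['position'])/.04,2))
E
python3 - <<'E'
from h import *
st();delta(-.13,0,.055,0);delta(-.08,0,.055,0)
cv2.imwrite("pics/side1.png",robot.camera("side"))
E
```

```text
t 2.85 s,l,z [-0.1338 -0.0023  0.2327] x [ 0.8098 -0.004   0.5866] z [ 5.866e-01 -4.000e-04 -8.099e-01] F [ 0.4031  0.3155 -0.1037] q [-1.17  0.37  1.95  0.83  0.91 -0.41] w 0.00024030688386854836
to (-0.13, 0, 0.055) [-2.53 -0.05  3.65]
to (-0.08, 0, 0.055) [-1.52 -0.05  4.39]
```

View pics/side1.png

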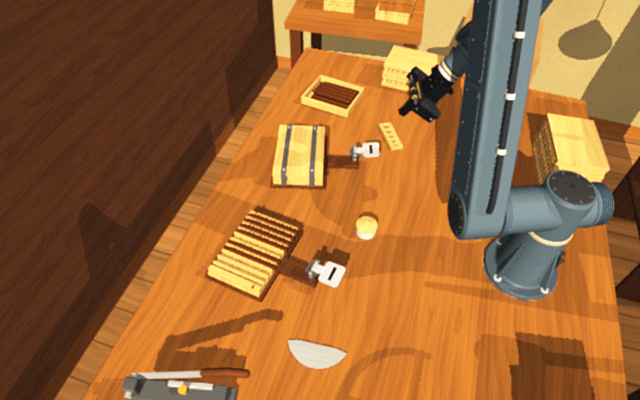

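The tool is tilted towards the marker at (425,100) and clear of everything. Next I go down behind the blade.

{"op": "jog_arm", "data": {"motion": [-0.42,0,0.6,0,0,0,1,-0.42,0,0.6,0,0,0,1,-0.42,0,0.6,0,0,0,1,-0.42,0,0.6,0,0,0,1,-0.42,0,0.6,0,0,0,1,-0.42,0,0.6,0,0,0,1,0,-0.05,0,0,0,0,1]}}

```text
time: 3.78
position: [0.4381, -0.2928, 0.0564]
tool_rot: [0.943, 0.127, 0.306, -0.042]
ft_force: [-0.4, 0.4, 0.4]
grip_width: 0.0007
grip_force: 0.0
```

```bash
python3 - <<'E'
from h import *
st();delta(-.078,0,.055,0)
a=cv2.resize(robot.camera("top")[100:270,335:515],None,fx=3.5,fy=3.5);cv2.imwrite("pics/top2.png",a)
E
```

```text
t 3.775 s,l,z [-0.1289  0.0004  0.0564] x [ 0.8095 -0.0015  0.5871] z [ 0.5871  0.0022 -0.8095] F [-0.2403  0.5293  0.419 ] q [-1.15  0.76  2.06  1.27  0.65 -1.02] w 0.0007328130954162276
to (-0.078, 0, 0.055) [1.01 0.01 0.78]
```

View pics/top2.png

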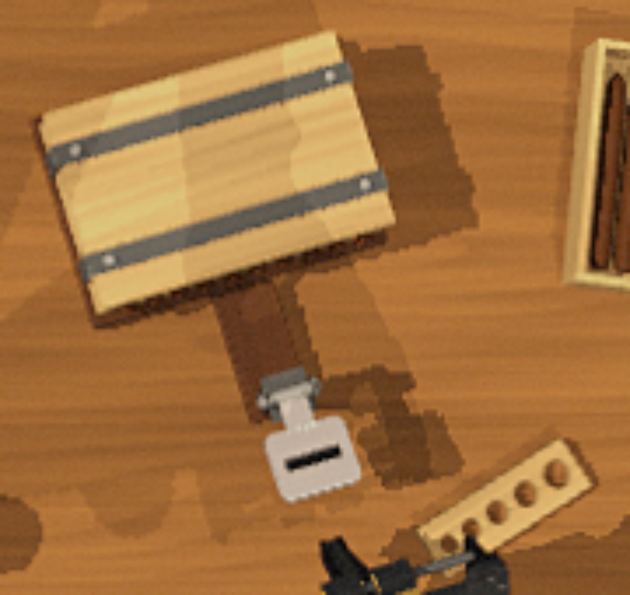

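The top view shows the fingertip at about (340,550) in the crop, in line with the blade (313,458) and clear of it. The gripper body passes above the gauge.

{"op": "jog_arm", "data": {"motion": [0.5,0,0.39,0,0,0,1,0.5,0,0.39,0,0,0,1,0,0,0,0,0,0,1]}}

```text
time: 4.2
position: [0.4882, -0.2794, 0.0577]
tool_rot: [0.942, 0.129, 0.307, -0.04]
ft_force: [0.2, -0.1, -0.2]
grip_width: 0.0004
grip_force: 0.0
```

```bash
cat > plan.py <<'E'
from h import *
st()
def tcp(th,tilt,r,over=.001):
    d=np.array([-np.cos(th),np.sin(th)]);nb=np.array([np.sin(th),np.cos(th)])
    f=np.array([np.sin(tilt),-np.cos(tilt)]);n=np.array([np.cos(tilt),np.sin(tilt)])
    cs=[.011*f+k*.0095*n for k in(-1,1)]
    # tip corners relative to TCP; deepest one along nb touches the underside at -.0025 (+over)
    c=max(cs,key=lambda c:c@nb)
    return r*d+(-.0025+over)*nb-c+np.array([0,.062])
def rows(path,start,tilt0):
    p=np.array(start);t=tilt0
    for th,ti,r in path:
        q=tcp(th,ti,r);dlt=q-p
        x=dlt@[np.cos(t),np.sin(t)];z=dlt@[np.sin(t),-np.cos(t)]
        x,z=np.round(x/.04,2),np.round(z/.04,2);a=np.round(np.degrees(t-ti)/4,2)
        print([float(x),0,float(z),0,float(-a),0,1],round(th,2),np.round(q,4))
        p=p+.04*(x*np.array([np.cos(t),np.sin(t)])+z*np.array([np.sin(t),-np.cos(t)]));t=ti
E
python3 - <<'E'
from plan import *
o=robot.get_obs();s0=[(o['position'][:2]-H)@u,o['position'][2]]
D=np.radians
ths=np.linspace(.15,1.75,11)
path=[(t,D(36),.062) for t in ths]
rows(path,s0,D(36));print()
th2=np.linspace(1.75,3.14,10)[1:]
path2=[(t,D(max(8,36-4*(i+1))),.060) for i,t in enumerate(th2)]
rows(path2,tcp(1.75,D(36),.062),D(36))
E
```

```text
t 4.2 s,l,z [-0.077   0.      0.0577] x [0.8084 0.0039 0.5887] z [ 0.5887 -0.001  -0.8084] F [ 0.2088 -0.17   -0.1905] q [-1.04  0.76  2.    1.3   0.63 -0.92] w 0.00042000141644238256
[0.25, 0, -0.29, 0, -0.0, 0, 1] 0.15 [-0.0757  0.0731]
[0.19, 0, -0.17, 0, -0.0, 0, 1] 0.31 [-0.0737  0.0828]
[0.2, 0, -0.13, 0, -0.0, 0, 1] 0.47 [-0.0701  0.0921]
[0.23, 0, -0.1, 0, -0.0, 0, 1] 0.63 [-0.0651  0.1006]
[0.24, 0, -0.07, 0, -0.0, 0, 1] 0.79 [-0.0589  0.1083]
[0.25, 0, -0.02, 0, -0.0, 0, 1] 0.95 [-0.0514  0.1149]
[0.24, 0, 0.02, 0, -0.0, 0, 1] 1.11 [-0.0431  0.1202]
[0.25, 0, 0.05, 0, -0.0, 0, 1] 1.27 [-0.034   0.1241]
[0.23, 0, 0.09, 0, -0.0, 0, 1] 1.43 [-0.0243  0.1265]
[0.21, 0, 0.13, 0, -0.0, 0, 1] 1.59 [-0.0145  0.1273]
[0.19, 0, 0.16, 0, -0.0, 0, 1] 1.75 [-0.0046  0.1266]

[0.13, 0, 0.19, 0, -1.0, 0, 1] 1.9 [0.0043 0.1235]
[0.16, 0, 0.18, 0, -1.0, 0, 1] 2.06 [0.0133 0.1209]
[0.14, 0, 0.18, 0, -1.0, 0, 1] 2.21 [0.0216 0.1171]
[0.12, 0, 0.19, 0, -1.0, 0, 1] 2.37 [0.0292 0.1121]
[0.11, 0, 0.2, 0, -1.0, 0, 1] 2.52 [0.0358 0.106 ]
[0.08, 0, 0.21, 0, -1.0, 0, 1] 2.68 [0.0414 0.099 ]
[0.07, 0, 0.21, 0, -1.0, 0, 1] 2.83 [0.0457 0.0913]
[0.02, 0, 0.23, 0, -0.0, 0, 1] 2.99 [0.0481 0.0824]
[0.47, 0, 0.23, 0, -0.0, 0, 1] 3.14 [0.0679 0.0758]
```

{"op": "jog_arm", "data": {"motion": [0.25,0,-0.29,0,0,0,1,0.19,0,-0.17,0,0,0,1,0.2,0,-0.13,0,0,0,1,0.23,0,-0.1,0,0,0,1,0,0,0,0,0,0,1]}}

```text
time: 4.82
position: [0.4984, -0.2768, 0.1004]
tool_rot: [0.942, 0.127, 0.307, -0.04]
ft_force: [-0.0, 0.2, 1.0]
grip_width: 0.0001
grip_force: 0.0
```

```bash
python3 - <<'E'
from h import *
st()
a=cv2.resize(robot.camera("side")[80:200,265:445],None,fx=4,fy=4)
b=cv2.resize(robot.camera("top")[170:290,375:515],None,fx=4,fy=4)
cv2.imwrite("pics/m3.png",cv2.resize(np.hstack([a,b]),None,fx=.62,fy=.62,interpolation=cv2.INTER_AREA))
E
```

```text
t 4.825 s,l,z [-0.0665 -0.0002  0.1004] x [0.8084 0.0014 0.5887] z [ 0.5887 -0.0017 -0.8084] F [0.0292 0.1975 1.0052] q [-1.01  0.66  1.98  1.17  0.66 -0.73] w 0.00011086311740283593
```

View pics/m3.png

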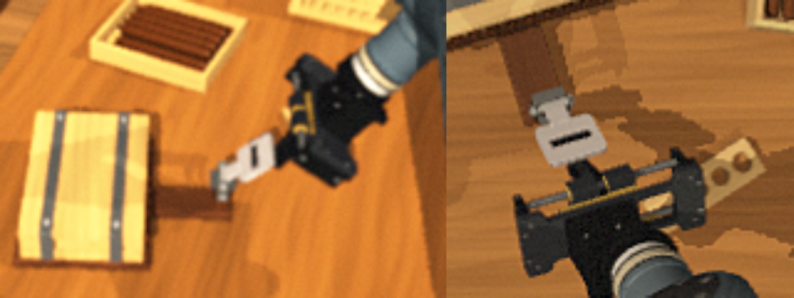

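The blade is lifting (side panel, about 258,155), with the fingertip centred under its edge (top panel, about 580,168). I continue past upright.

{"op": "jog_arm", "data": {"motion": [0.24,0,-0.07,0,0,0,1,0.25,0,-0.02,0,0,0,1,0.24,0,0.02,0,0,0,1,0.25,0,0.05,0,0,0,1,0.23,0,0.09,0,0,0,1,0.21,0,0.13,0,0,0,1,0.19,0,0.16,0,0,0,1,0,0,0,0,0,0,1]}}

```text
time: 5.92
position: [0.5577, -0.2599, 0.1249]
tool_rot: [0.942, 0.128, 0.306, -0.041]
ft_force: [0.0, -0.6, -0.4]
grip_width: 0.0003
grip_force: 0.0
```

```bash
python3 - <<'E'
from plan import *
D=np.radians
o=robot.get_obs();s0=[(o['position'][:2]-H)@u,o['position'][2]]
th2=np.linspace(1.75,3.14,10)[1:]
rr=[.06]*7+[.055,.046]
path2=[(t,D(max(8,36-4*(i+1))),rr[i]) for i,t in enumerate(th2)]
rows(path2,s0,D(36))
E
```

```text
t 5.925 s,l,z [-0.0049  0.0004  0.1249] x [0.8088 0.0009 0.588 ] z [ 5.880e-01  5.000e-04 -8.088e-01] F [-0.1266 -0.5834 -0.3812] q [-0.89  0.63  1.89  1.09  0.65 -0.5 ] w 0.00034450824812998356
[0.17, 0, 0.17, 0, -1.0, 0, 1] 1.9 [0.0043 0.1235]
[0.15, 0, 0.17, 0, -1.0, 0, 1] 2.06 [0.0133 0.1209]
[0.14, 0, 0.18, 0, -1.0, 0, 1] 2.21 [0.0216 0.1171]
[0.12, 0, 0.19, 0, -1.0, 0, 1] 2.37 [0.0292 0.1121]
[0.11, 0, 0.2, 0, -1.0, 0, 1] 2.52 [0.0358 0.106 ]
[0.08, 0, 0.21, 0, -1.0, 0, 1] 2.68 [0.0414 0.099 ]
[0.07, 0, 0.21, 0, -1.0, 0, 1] 2.83 [0.0457 0.0913]
[-0.1, 0, 0.23, 0, -0.0, 0, 1] 2.99 [0.0432 0.0816]
[0.25, 0, 0.18, 0, -0.0, 0, 1] 3.14 [0.0539 0.0758]
```

{"op": "jog_arm", "data": {"motion": [0.17,0,0.17,0,-1,0,1,0.15,0,0.17,0,-1,0,1,0.14,0,0.18,0,-1,0,1,0.12,0,0.19,0,-1,0,1,0.11,0,0.2,0,-1,0,1,0.08,0,0.21,0,-1,0,1,0.07,0,0.21,0,-1,0,1,0.02,0,0.22,0,0,0,1,0,0,0,0,0,0,1]}}

```text
time: 7.05
position: [0.6067, -0.2458, 0.0815]
tool_rot: [0.989, 0.133, 0.068, -0.011]
ft_force: [0.3, -0.3, -0.2]
grip_width: 0.0005
grip_force: 0.0
```

```bash
python3 - <<'E'
from h import *
st();delta(.052,0,.0755,0)
a=cv2.resize(robot.camera("side")[80:200,265:445],None,fx=4,fy=4)
b=cv2.resize(robot.camera("top")[170:290,375:515],None,fx=4,fy=4)
cv2.imwrite("pics/m4.png",cv2.resize(np.hstack([a,b]),None,fx=.62,fy=.62,interpolation=cv2.INTER_AREA))
E
```

```text
t 7.05 s,l,z [0.0461 0.0011 0.0815] x [ 9.904e-01 -6.000e-04  1.381e-01] z [ 0.1381  0.0025 -0.9904] F [ 0.1679 -0.3336 -0.1727] q [-0.6   0.72  1.55  0.15  0.78  0.59] w 0.00047821962106928725
to (0.052, 0, 0.0755) [0.13 0.03 0.17]
```

View pics/m4.png

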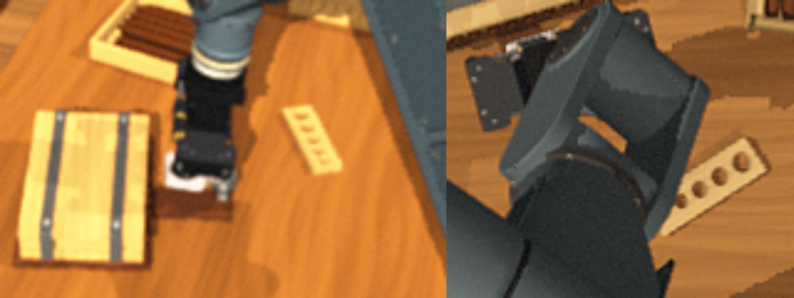

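The blade is over on the mould side (side panel, about 185,180), under the fingertip. I press it flat gently.

{"op": "jog_arm", "data": {"motion": [0.13,0,0.08,0,0,0,1,0,0,0.08,0,0,0,1,0,0,0.05,0,0,0,1,0,0,0,0,0,0,1]}}

```text
time: 7.65
position: [0.614, -0.2452, 0.0767]
tool_rot: [0.989, 0.133, 0.07, -0.009]
ft_force: [-3.4, 0.3, 7.1]
grip_width: 0.0003
grip_force: 4.0
```

{"op": "jog_arm", "data": {"motion": [0,0,0.05,0,0,0,1,0,0,0,0,0,0,1]}}

```text
time: 7.9
position: [0.6141, -0.2452, 0.0764]
tool_rot: [0.989, 0.133, 0.07, -0.009]
ft_force: [-5.9, 0.3, 16.9]
grip_width: 0.0001
grip_force: 8.5
```

The force rises sharply at the expected flat height, so the marker is on its stop. I retreat.

{"op": "jog_arm", "data": {"motion": [0,0,-0.3,0,0,0,1,0,0,-1,0,0,0,1,0,0,-1,0,0,0,1,0,0,-1,0,0,0,1,-1,0,-0.6,0,0,0,1,-1,0,0,0,0,0,1,-1,0,0,0,0,0,1,-1,0,0,0,0,0,1,-1,0,0,0,0,0,1,0,0,0,0,0,0,1]}}

```text
time: 9.15
position: [0.3999, -0.3028, 0.1994]
tool_rot: [0.989, 0.131, 0.069, -0.01]
ft_force: [1.0, 0.2, 0.3]
grip_width: 0.0005
grip_force: 0.0
```

```bash
python3 - <<'E'
from h import *
st()
a=robot.camera("side")[100:290,265:445];b=robot.camera("top")[100:290,150:515]
cv2.imwrite("pics/m5.png",cv2.resize(np.hstack([a,b]),None,fx=1.46,fy=1.46,interpolation=cv2.INTER_CUBIC))
E
```

```text
t 9.15 s,l,z [-0.1684  0.0009  0.1994] x [ 0.9904 -0.004   0.1382] z [ 0.1382  0.0017 -0.9904] F [ 1.0239 -0.0812  0.2671] q [-0.95  0.39  1.83  0.17  0.88  0.25] w 0.0004842028293528377
```

View pics/m5.png

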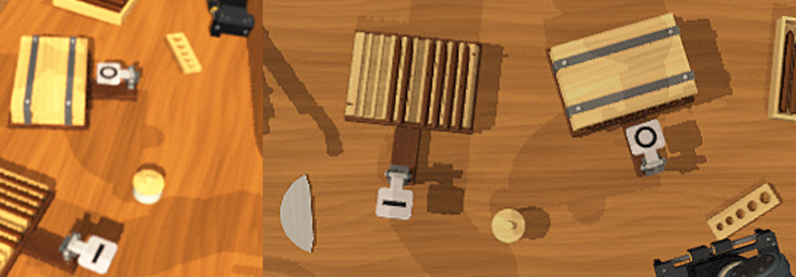

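The ring face is up next to the closed mould (side 108,72; top 646,137). The open mould's marker and the loose items are where they were, and the arm is clear.

```bash
python3 -c "
from rig import robot
print(robot.hand_in())"
```

```text
the job is handed in; nothing more can be done
None
```

The closed mould's marker was pushed over its hinge and lies flat next to the mould, ring face up. In the last pictures everything else looked unmoved, and I handed the job in at about 9 s of the 45 s allowed; no verdict came back.

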